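# Lever open a meter's battery cover

## Task

On the repair bench, pick up the flat-bladed pry tool and slip its blade into the notch under the free end of the battery cover of the wide meter that is clamped face down in the cradle. Lever the cover up with the blade until it stands at least 25 degrees open, and keep the gripper itself off the meter and its cradle. Then, with the cover left standing open, lay the pry tool down on the bench or mat, touching neither meter nor cradle, without dropping it.

Things in the scene. Friction and masses are not known exactly. Their poses are not given: they have to be found in the camera images.
- pry: Pry tool, loose, flat on the mat, nearer the robot than the meters, blade pointing away from the robot: black handle 90 x 18 x 24 mm (x, y, z) with a grey band at the butt, then a flat steel blade 14 wide, 2.5 thick, 70 long. Origin: centre of the handle's underside; x towards the blade, z up. Grip the handle mid-length, across its 18 mm. (The screwdriver and the wood-handled brush are not meant.)
- pry_tip (a point): The end of the pry tool's blade, mid-width and mid-thickness: 115 mm ahead (+x) of the tool's origin and 12 mm above its underside; it lies on the tool's centre line. The blue mat under everything is 3 mm thick: its top is 3 mm above the work surface.
- meter: Wide meter fixed face down in an aluminium cradle; grey case 170 x 84 mm. Origin: cradle underside's centre, on the mat; x from the cover's free end to its hinge, roughly away from the robot. Notch under the free end, open to -x: y -18 to 18, z 36 to 48 mm, from the case end x = -85 to the battery at x = -45. The narrower meter (150 x 60, no cradle, no notch) is not meant; they may swap sides.
- cover (a joint): Angle of the wide meter's black ribbed cover, rad: 0 shut, grows as its free end rises, to 1.6; starts at 0 to 0.03. In the meter's frame the shut cover spans x = -89 (free end) to 10 mm (hinge, at z = 50, along y), 80 mm wide, underside at z = 48, top 52. Stiff hinge: about 1 N at the free end moves it, and it stays where left.

How it is judged (in metres and radians):
On the way, in this order (a step that is already met when the one before it is completed fails the run):
1. the blade tip is in the notch under the cover's free end, at least 5 mm in (x of pry_tip in the frame of meter between -0.084 and -0.04 m and y of pry_tip in the frame of meter between -0.018 and 0.018 m and z of pry_tip in the frame of meter between 0.034 and 0.052 m), for 0.1 s.
2. the cover is raised 25 degrees or more with the blade still under it (value of joint cover above 0.436 rad and x of pry_tip in the frame of meter between -0.095 and 0.01 m and y of pry_tip in the frame of meter between -0.045 and 0.045 m and z of pry_tip in the frame of meter above 0.05 m), for 0.1 s.
At the end, for the whole second after the job is handed in: The cover stands at least 25 degrees (0.436 rad) open; the pry tool lies still, both its origin and its blade tip less than 35 mm above the work surface, touching neither meter nor cradle (value of joint cover above 0.436 rad and height (world z) of each of pry, pry_tip below 0.035 m and linear speed of pry below 0.02 m/s and contact force between pry and meter below 0.05 N).
It fails at once if the gripper or arm presses on the meter, its cover or its cradle (more than 3 N) (contact force between any of the fingers, the arm and meter above 3 N).
It fails at once if the pry tool is dropped (falls freely by more than about 40 mm) (linear speed of pry above 0.9 m/s and contact force between the fingers and pry below 0.05 N).
It also fails if it takes over 51 s, if anything falls off the work surface, if the arm or the gripper's body presses on something with over 40 N, if the wrist force passes 120 N, or if a joint passes its speed limit or range.

## Robot

A 6-joint arm with a two-finger parallel gripper is mounted at the origin on the work surface. World frame = base frame: x ahead of the robot, y to its left, z up, the work surface at z = 0. Lengths are in m, angles in degrees, forces in N, time in s.
With the tool pointing down it reaches from about 0.4 to 0.825 m from the base axis. Payload 7 kg.
Tool frame: the origin (TCP) lies midway between the tips of the shut fingers; the grasp point (between the pads) lies 19 mm behind it; z points along the fingers, y is the line along which they close (so a half turn about z gives the same grasp; the last joint's range is limited). The gripper opens to 88 mm and grips with 3 to 60 N. Pads are 19 mm wide; open, the fingers measure 130 mm over their backs; the gripper's body (78 mm by 193 mm) begins 47 mm behind the grasp point.
Start: joints at [81.71, 20.546, 0.682, 0, -70.136, -16.507], TCP at [0.283, 0.613, 0.227] pointing down, gripper open.
Joint ranges: [-176.03, 176.03], [-82.01, 121.73], [-58.28, 71.71], [-173.87, 95.51], [-174.79, -0.11], [-173.66, 173.66]. Speed limits (degrees/s): [136.94, 136.94, 172.46, 180, 180, 180].

## Interface

Orientations are given as [roll, pitch, yaw] about the fixed x, y, z axes, in that order (R = Rz(yaw) Ry(pitch) Rx(roll)).
In Python, from plant import r, eyes, workorder gives the robot as it stands.
- The arm moves only by the tool step_arm, never from a script. Its argument "plan" is a list of rows, each a list of 5 numbers: the shift along the tool's x, y, z each as a share of 25 cm, from -1 to 1, then the turn about the tool's z as a share of 60 degrees, from -1 to 1, then the finger opening in mm, from 0 to 87.6. In form: [[x, y, z, turn, jaw], ...]. A call has 1 to 12 rows; each row is the pose to reach, as a shift and turn from the pose commanded when the call began, along the tool's axes at that moment; what a row does not reach only later rows make up. A row lasts 1/12 s, in which the tool goes at most 41.7 mm and 7.16 degrees, less where a joint would pass 70% of its speed; a pose out of reach is approached as far as the arm can. A call with a number of a shift or a turn outside -1 to 1 is refused whole. A call with a gripper value outside its range is refused whole. The fingers move at their own pace and stop on an object; "newtons" is the grip in N (left out, the last holds). Time passes only in rows, so rows that repeat a pose let the fingers close. It gives the time, the measured TCP pose, the force, the opening and the grip force at its end, in the units of the state.
- r.get_state(): the state, without advancing time (a new reading comes with each control period).
- eyes.capture(name): name is "scene" or "top"; returns the picture (384x512x3 uint8, red, green, blue); there is no depth.
- eyes.camera_model(name): a dict with "fov_y" (degrees; the focal length in pixels is half the picture's height over the tangent of half this angle, whatever the lens; pixels are square), "cx", "cy" (the principal point, pixels), "world_to_cam" (4x4, takes a point from world to camera coordinates). Camera axes: x right, y up, looking along -z (the intrinsics and any distortion apply to the point x, -y, -z); pixel columns grow to the right and rows downward; lengths in m; the calibration is good to about 2 mm. A picture is of the moment at which its call begins. camera_model takes no time and is no camera call.
- workorder.close_job(): hands the job in; it is judged then, once.
The state is a dict: "time_s": time; "joints": joint angles; "qd": joint speeds; "joint_torque": joint torques, N m; "tcp_pos": TCP position; "eef_rot": TCP orientation; "contact_force": force on the tool from outside, world axes, zero at the start; "moment": the same for the moment, N m; "gripper_width": finger opening in m; "gripper_force": force on a finger pad.
Only numpy, scipy, OpenCV 4.12 (cv2) and the standard library are available. Lean on these libraries where they do the work, as an engineer would, in place of code of your own. Each camera call takes 0.05 s, during which the arm holds its last target. There are 200 camera calls.

## Working session

There is one attempt and no reset: what is moved stays moved. The work goes in short steps, Python scripts to look and compute and a tool call to move; the robot and the scene stay as the last step left them, time stands still between calls to the robot, and variables do not carry over. Pictures are saved under pics/ and viewed, at most 12 in all, crops included, and the job is handed in when it is done.

Besides the shell and the picture viewer there is one more tool, called in YAML: its name, and indented under it one key for each argument. step_arm: Moves the arm, as the interface text tells. Its arguments: {"type":"object","properties":{"plan":{"type":"array"},"newtons":{"type":"number"}},"required":["plan"]}

```bash
mkdir -p pics; ls; python3 - <<'E'
from plant import r,eyes,workorder
import cv2
s=r.get_state();print(s)
for n in("scene","top"):
    cv2.imwrite(f"pics/{n}0.png",cv2.resize(eyes.capture(n)[:,:,::-1],(800,600),interpolation=cv2.INTER_CUBIC));print(eyes.camera_model(n))
E
```

```text
pics
{'time_s': 0.0, 'joints': array([ 8.17105009e+01,  2.05920838e+01,  6.33389428e-01, -1.86800663e-02,
       -7.01353007e+01, -1.65072224e+01]), 'qd': array([-0.087829  , -0.08757639, -0.0755447 , -0.05192249,  0.02069243,
        0.11464117]), 'joint_torque': array([ 1.38869789e-03, -5.82719314e+01,  2.93048644e+01,  6.99741885e+00,
        6.85591658e-03, -1.58814692e-04]), 'tcp_pos': array([0.28291989, 0.61231166, 0.22561697]), 'eef_rot': array([ 1.79904889e+02, -9.87321405e-03, -2.48030752e+01]), 'contact_force': array([ 0.6422214 , -0.34872438,  0.22193453]), 'moment': array([-0.0040914 , -0.00125154, -0.00188698]), 'gripper_force': 0.0, 'gripper_width': 0.0875171646689604}
{'fov_y': 52.6036361518704, 'cx': 263.03554870463006, 'cy': 190.56826139123234, 'world_to_cam': array([[ 0.03904369,  0.99923007,  0.00385424, -0.01329313],
       [-0.6636741 ,  0.02304835,  0.74766668,  0.32172734],
       [ 0.74700219, -0.03174963,  0.66406301, -1.09653325],
       [ 0.        ,  0.        ,  0.        ,  1.        ]])}
{'fov_y': 55.498365719587966, 'cx': 250.21558645874688, 'cy': 193.56344017639924, 'world_to_cam': array([[-0.0263658 , -0.99951647,  0.01648238,  0.00698256],
       [ 0.98692332, -0.02340369,  0.15948236, -0.55552642],
       [-0.1590195 ,  0.02047173,  0.98706317, -0.7185837 ],
       [ 0.        ,  0.        ,  0.        ,  1.        ]])}
```

View pics/scene0.png

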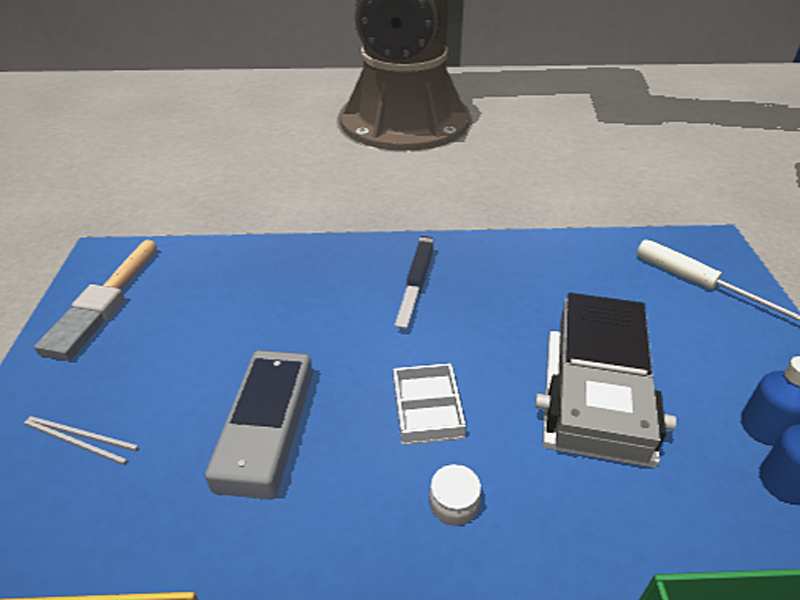

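View pics/top0.png

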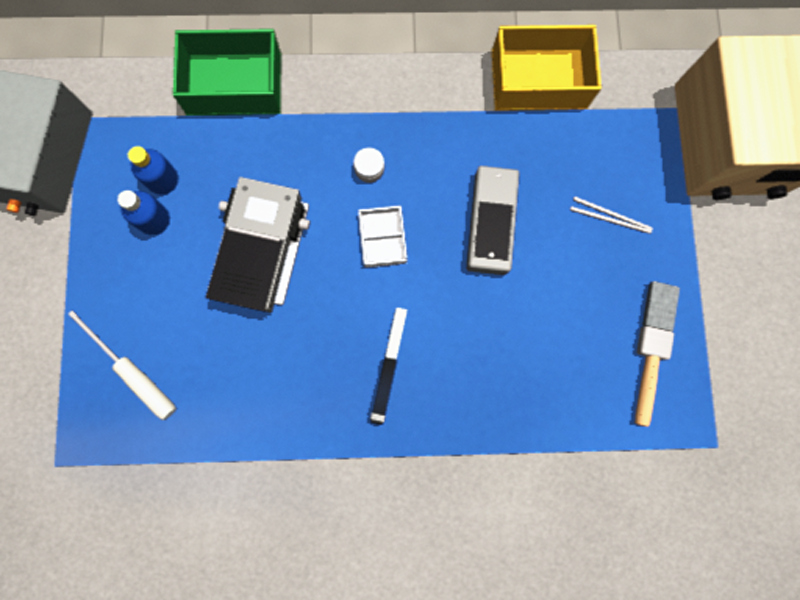

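The top view shows the pry tool from butt (377,420) to tip (402,309), and the wide meter with its cover at (245,270) on the robot's left. I'll enlarge both.

```bash
cat > h.py <<'E'
import numpy as np,cv2
from plant import r,eyes,workorder
def K(n):
    m=eyes.camera_model(n);f=192/np.tan(np.radians(m['fov_y']/2))
    return f,m['cx'],m['cy'],np.array(m['world_to_cam'])
def pix(n,p):
    f,cx,cy,T=K(n);c=np.c_[np.atleast_2d(p),np.ones(len(np.atleast_2d(p)))]@T.T
    return np.c_[cx+f*c[:,0]/-c[:,2],cy-f*c[:,1]/-c[:,2]]
def ray(n,u,v,z):
    f,cx,cy,T=K(n);d=T[:3,:3].T@np.array([(u-cx)/f,-(v-cy)/f,-1]);o=-T[:3,:3].T@T[:3,3]
    return o+d*(z-o[2])/d[2]
def crop(n,x,y,w,h,k,out):
    im=eyes.capture(n)[y:y+h,x:x+w,::-1];im=cv2.resize(im,None,fx=k,fy=k,interpolation=cv2.INTER_CUBIC)
    return im if out is None else cv2.imwrite(f"pics/{out}.png",im)
E
python3 - <<'E'
from h import *
a=crop("top",125,105,75,100,6,None)[:600];b=crop("top",225,190,50,100,6,None)[:600]
cv2.imwrite("pics/c1.png",np.hstack([a,b]))
crop("scene",335,175,110,130,4.6,"c2")
E
```

```text
(no output)
```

View pics/c1.png

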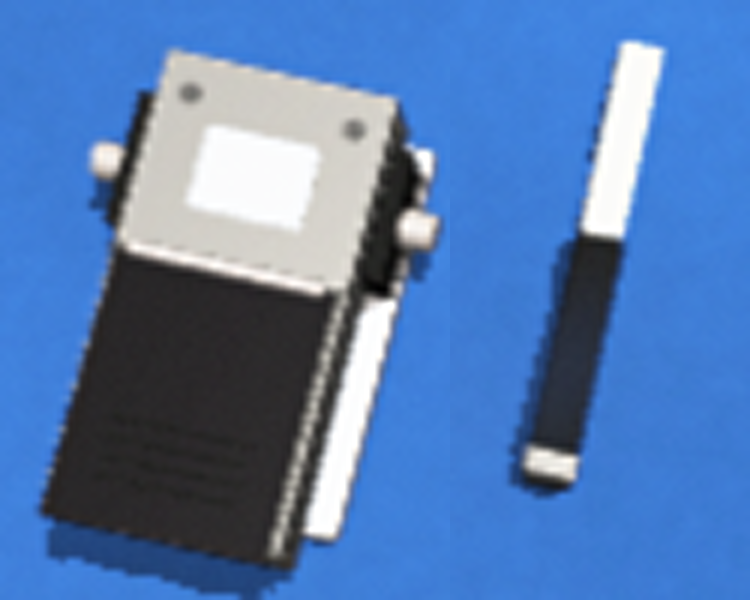

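View pics/c2.png

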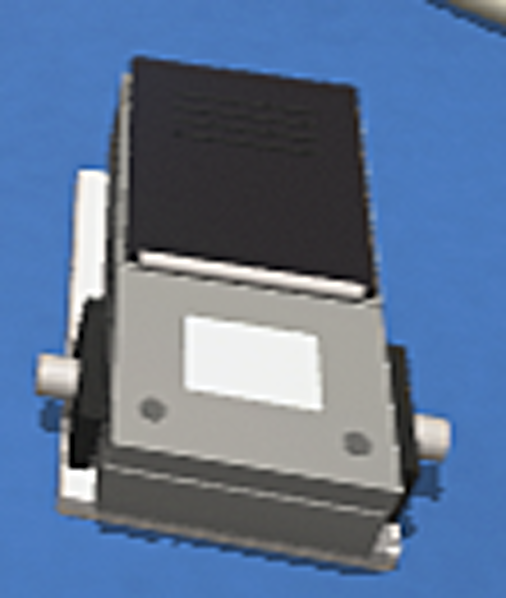

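```bash
cat > fit.py <<'E'
from h import *
from scipy.optimize import least_squares
def unc(n,X,Y):
    x0,y0,k={'a':(125,105,6),'b':(150,190,6),'s':(335,175,4.6)}[n]
    return x0+(X+.5)/k-.5,y0+(Y+.5)/k-.5
cam=dict(a='top',b='top',s='scene')
def fit(obs,g):
    def res(q):
        c,s=np.cos(q[2]),np.sin(q[2]);o=[]
        for n,X,Y,l in obs:
            p=[q[0]+c*l[0]-s*l[1],q[1]+s*l[0]+c*l[1],l[2]+.003]
            o+=list(pix(cam[n],p)[0]-unc(n,X,Y))
        return o
    z=least_squares(res,g,x_scale=[.01,.01,.1],loss='soft_l1');print(z.x[:2],np.degrees(z.x[2]),np.round(res(z.x),1));return z.x
E
python3 - <<'E'
from fit import *
M=[('a',41,513,(-.089,.04,.052)),('a',269,552,(-.089,-.04,.052)),('a',172,50,(.085,.042,.05)),('a',397,98,(.085,-.042,.05)),
('s',133,58,(-.089,-.04,.052)),('s',355,88,(-.089,.04,.052)),('s',112,445,(.085,-.042,.05)),('s',403,490,(.085,.042,.05))]
m=fit(M,[.7,.2,0]); fit(M[:4],[.7,.2,0]); fit(M[4:],[.7,.2,0])
P=[('b',621,42,(.115,.007,.01325)),('b',664,48,(.115,-.007,.01325)),('b',578,237,(.045,.009,.024)),('b',622,241,(.045,-.009,.024)),('b',523,470,(-.045,.009,.024)),('b',575,480,(-.045,-.009,.024))]
p=fit(P,[.5,0,0])
E
```

```text
[0.64200898 0.17735657] -14.121133452617089 [-0.4  0.7 -0.6  2.7 -0.8 -0.6 -0.1 -0.1 -1.   0.9 -0.2  1.  -0.5 -0.4
  0.2  0.6]
[0.64295741 0.17639136] -14.167497188551993 [ 0.   0.2 -0.1  2.2 -0.3 -1.   0.4 -0.6]
[0.64109864 0.1781562 ] -14.196641534211276 [-0.6  0.5  0.1  0.7 -0.1 -1.   0.4 -0. ]
[0.44077316 0.00577362] -13.5791463467276 [ 0.4 -0.4 -0.5 -0.1 -0.1 -1.8  0.9 -0.7 -0.2  2.  -0.3  2.2]
```

```bash
cat >> h.py <<'E'
def go(x,y,z,yaw,cur=None):
    "shares from commanded pose cur (x,y,z,yaw) (default: measured)"
    s=r.get_state()
    if cur is None: cur=[*s['tcp_pos'],s['eef_rot'][2]]
    d=np.array([x,y,z])-cur[:3];a=np.radians(cur[3]);c,n=np.cos(a),np.sin(a)
    w=(yaw-cur[3]+180)%360-180
    return np.round([(c*d[0]+n*d[1])/.25,(n*d[0]-c*d[1])/.25,-d[2]/.25,-w/60],4)
E
python3 - <<'E'
from fit import *
P=[('b',621,42,(.115,.007,.01325)),('b',664,48,(.115,-.007,.01325)),('b',523,483,(-.045,.009,.024)),('b',575,491,(-.045,-.009,.024))]
p=fit(P,[.5,0,0])
print(go(p[0],p[1],.12,np.degrees(p[2]),[.283,.613,.227,-24.8]))
E
```

```text
[0.44056975 0.00541411] -13.448421029680043 [ 0.4 -0.3 -0.4 -0.   0.1 -0.1 -0.1  0.4]
[ 1.5916  1.9418  0.428  -0.1892]
```

step_arm:
  plan:
    - [0.8,0.97,0,0,50]
    - [0.8,0.97,0,0,50]
    - [0.8,0.97,0,0,50]
    - [0.8,0.97,0,0,50]
    - [0.8,0.97,0,0,50]
    - [0.8,0.97,0,0,50]
    - [0.8,0.97,0,0,50]
    - [0.8,0.97,0,0,50]
    - [0.8,0.97,0,0,50]

```text
time_s: 1.0
tcp_pos: [0.3632, 0.3047, 0.2271]
eef_rot: [-180.0, 0.0, -25.0]
contact_force: [-0.4, 0.7, 0.6]
gripper_width: 0.0499
gripper_force: 0.0
```

step_arm:
  plan:
    - [0.792,0.972,0.4,-0.19,50]
    - [0.792,0.972,0.4,-0.19,50]
    - [0.792,0.972,0.4,-0.19,50]
    - [0.792,0.972,0.4,-0.19,50]
    - [0.792,0.972,0.4,-0.19,50]
    - [0.792,0.972,0.4,-0.19,50]
    - [0.792,0.972,0.4,-0.19,50]
    - [0.792,0.972,0.4,-0.19,50]
    - [0.792,0.972,0.4,-0.19,50]
    - [0.792,0.972,0.4,-0.19,50]

```text
time_s: 1.83
tcp_pos: [0.4406, 0.0031, 0.1258]
eef_rot: [179.9, 0.1, -13.7]
contact_force: [-0.2, -0.5, 0.3]
gripper_width: 0.0501
gripper_force: 0.0
```

```bash
python3 - <<'E'
from h import *
print(go(.4406,.0054,.005,-13.45)); print(r.get_state()['tcp_pos'])
crop("top",205,180,100,120,5,"c3")
E
```

```text
[-0.0021 -0.0088  0.4831 -0.0034]
[0.44058825 0.00313519 0.12577797]
```

View pics/c3.png

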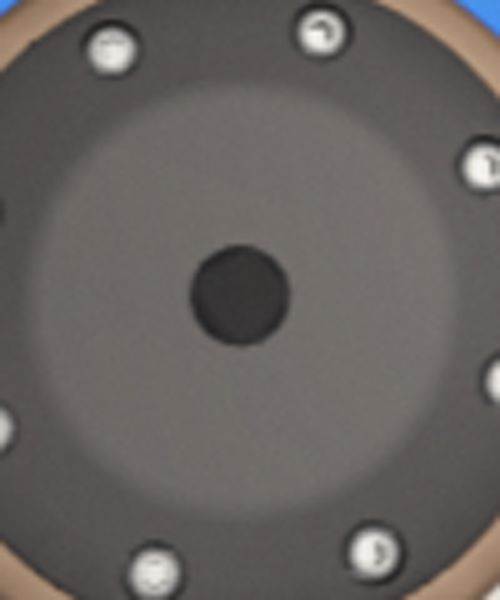

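The wrist blocks the top view, but the pose numbers agree, so I'm descending and gripping.

step_arm:
  plan:
    - [-0.002,-0.009,0.2,-0.003,50]
    - [-0.002,-0.009,0.34,-0.003,50]
    - [-0.002,-0.009,0.43,-0.003,50]
    - [-0.002,-0.009,0.48,-0.003,50]
    - [-0.002,-0.009,0.48,-0.003,50]
    - [-0.002,-0.009,0.48,-0.003,0]
    - [-0.002,-0.009,0.48,-0.003,0]
    - [-0.002,-0.009,0.48,-0.003,0]
    - [-0.002,-0.009,0.48,-0.003,0]
    - [-0.002,-0.009,0.48,-0.003,0]
    - [-0.002,-0.009,0.48,-0.003,0]
  newtons: 50

```text
time_s: 2.8
tcp_pos: [0.4411, 0.0075, 0.0072]
eef_rot: [-180.0, -0.1, -13.2]
contact_force: [-2.3, 1.3, 5.3]
gripper_width: 0.0178
gripper_force: 50.0
```

```bash
python3 - <<'E'
from h import *
print(r.get_state())
crop("scene",220,130,100,90,6,"c4")
E
```

```text
{'time_s': 2.8, 'joints': array([ 2.67484574e+01,  1.48637527e+01, -4.35899643e+01,  5.77447903e-03,
       -3.14805179e+01,  5.00316540e+01]), 'qd': array([-0.08665689,  0.04623381,  0.05322283, -0.06956046, -0.24538631,
        0.10875999]), 'joint_torque': array([ -0.29812538, -35.35578847,  15.81166327,   3.71865302,
         0.41803488,   0.05332543]), 'tcp_pos': array([0.44113931, 0.00753156, 0.00715078]), 'eef_rot': array([-1.79960070e+02, -5.23428956e-02, -1.32149841e+01]), 'contact_force': array([-2.30258557,  1.25104962,  5.29891073]), 'moment': array([ 0.41293837,  0.61347689, -0.00641123]), 'gripper_force': 49.99402105808258, 'gripper_width': 0.017835329711914705}
```

View pics/c4.png

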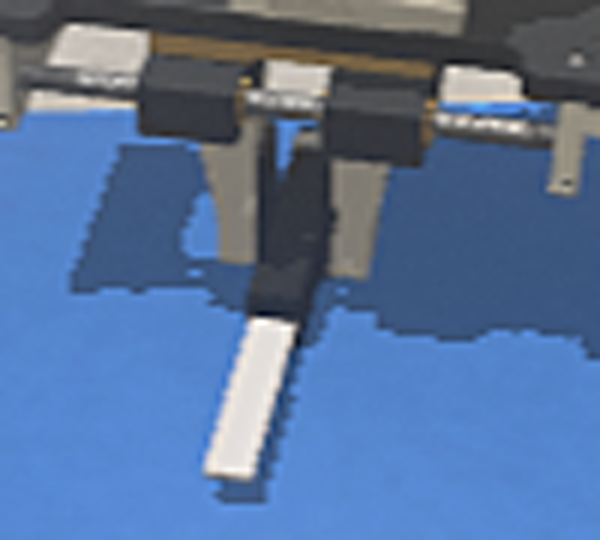

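```bash
cat >> h.py <<'E'
MX,MY,MA=.642,.1775,-14.13
def m2w(x,y):
    a=np.radians(MA);return MX+np.cos(a)*x-np.sin(a)*y,MY+np.sin(a)*x+np.cos(a)*y
E
python3 - <<'E'
from h import *
print(m2w(-.24,0),go(*m2w(-.24,0),.1,MA,[.4411,.0065,.006,-13.4]))
E
```

```text
(np.float64(0.40926136180302486), np.float64(0.23608947252038967)) [-0.3367 -0.8638 -0.376   0.0122]
```

step_arm:
  plan:
    - [0,0,-0.06,0,0]
    - [0,0,-0.16,0,0]
    - [0,0,-0.3,0,0]
    - [-0.05,-0.12,-0.38,0.012,0]
    - [-0.11,-0.28,-0.38,0.012,0]
    - [-0.17,-0.44,-0.38,0.012,0]
    - [-0.23,-0.6,-0.38,0.012,0]
    - [-0.29,-0.74,-0.38,0.012,0]
    - [-0.337,-0.864,-0.38,0.012,0]
    - [-0.337,-0.864,-0.38,0.012,0]
    - [-0.337,-0.864,-0.38,0.012,0]
    - [-0.337,-0.864,-0.38,0.012,0]

```text
time_s: 3.85
tcp_pos: [0.4077, 0.2365, 0.1012]
eef_rot: [179.9, 0.0, -13.9]
contact_force: [0.4, 0.1, -1.0]
gripper_width: 0.0179
gripper_force: 50.0
```

```bash
python3 - <<'E'
from h import *
s=r.get_state();print(s['tcp_pos'],s['eef_rot'],s['contact_force'],s['moment'])
print(go(*m2w(-.24,0),.037,MA))
crop("scene",330,110,110,100,6,"c5")
crop("top",100,130,130,110,6,"t5")
E
```

```text
[0.40766329 0.23649466 0.10123348] [ 1.79947877e+02  3.56961626e-02 -1.39094478e+01] [ 0.43257489  0.0662738  -0.95736649] [-0.11335759  0.00953382  0.00886866]
[0.0066 0.     0.2569 0.0037]
```

View pics/c5.png

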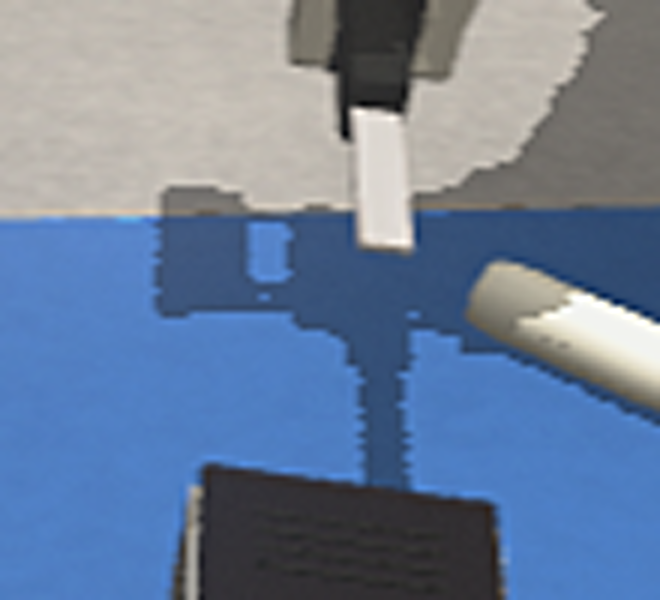

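```bash
python3 - <<'E'
from h import *
s=r.get_state();t=s['tcp_pos'];a=np.radians(s['eef_rot'][2])
for dz in(.004,.008,.012):print(pix("scene",[t[0]+.115*np.cos(a),t[1]+.115*np.sin(a),t[2]+dz+.0012]))
print(ray("top",168*.64,413*.64,.015),ray("top",122*.64,365*.64,.015),ray("top",72*.64,314*.64,.015))
E
```

```text
[[392.82467551 153.55471109]]
[[393.37140045 151.59058967]]
[[393.92267162 149.6101358 ]]
[0.41735249 0.29513763 0.015     ] [0.48303344 0.35938307 0.015     ] [0.55459806 0.43087822 0.015     ]
```

View pics/t5.png

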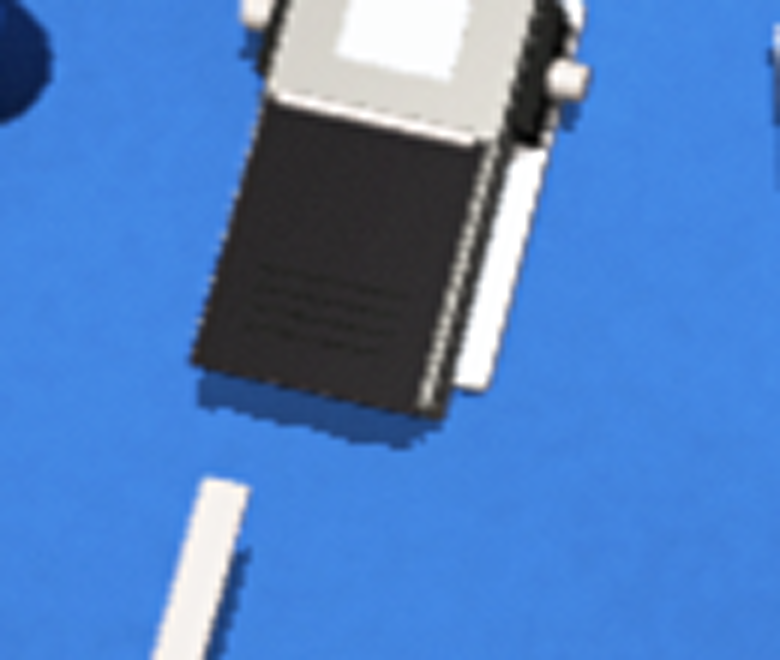

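```bash
python3 - <<'E'
from h import *
a=np.radians(MA)
def w2m(p): d=p[:2]-[MX,MY];return np.cos(a)*d[0]+np.sin(a)*d[1],-np.sin(a)*d[0]+np.cos(a)*d[1]
f=lambda X,Y,z:print(np.round(w2m(ray("top",100+(X+.5)/6-.5,130+(Y+.5)/6-.5,z)),4))
f(226,483,.1115);f(190,362,.055);f(418,404,.055);f(268,100,.055)
s=r.get_state();print(w2m(s['tcp_pos']),go(*m2w(-.24,0),.036,MA))
E
```

```text
[-0.1274 -0.0008]
[-0.0871  0.0398]
[-0.084  -0.0397]
[0.0084 0.0384]
(np.float64(-0.24112971701407426), np.float64(-0.0005737939746496279)) [ 0.0045 -0.0023  0.2617  0.0022]
```

step_arm:
  plan:
    - [0.004,-0.002,0.1,0.002,0]
    - [0.004,-0.002,0.2,0.002,0]
    - [0.004,-0.002,0.26,0.002,0]
    - [0.004,-0.002,0.26,0.002,0]
    - [0.004,-0.002,0.26,0.002,0]

```text
time_s: 4.37
tcp_pos: [0.4093, 0.2358, 0.0363]
eef_rot: [179.9, 0.0, -14.1]
contact_force: [-0.1, -0.5, -0.0]
gripper_width: 0.0178
gripper_force: 50.0
```

```bash
python3 - <<'E'
from h import *
s=r.get_state();print(s['tcp_pos'],s['eef_rot'],s['contact_force'])
print(go(*m2w(-.178,0),.036,MA))
crop("scene",330,110,110,100,6,"c6")
E
```

```text
[0.40926194 0.23580181 0.03630428] [ 1.79883976e+02  3.73156892e-02 -1.41331957e+01] [-0.05748134 -0.48802437 -0.04438231]
[ 2.477e-01 -1.100e-03  1.200e-03 -1.000e-04]
```

View pics/c6.png

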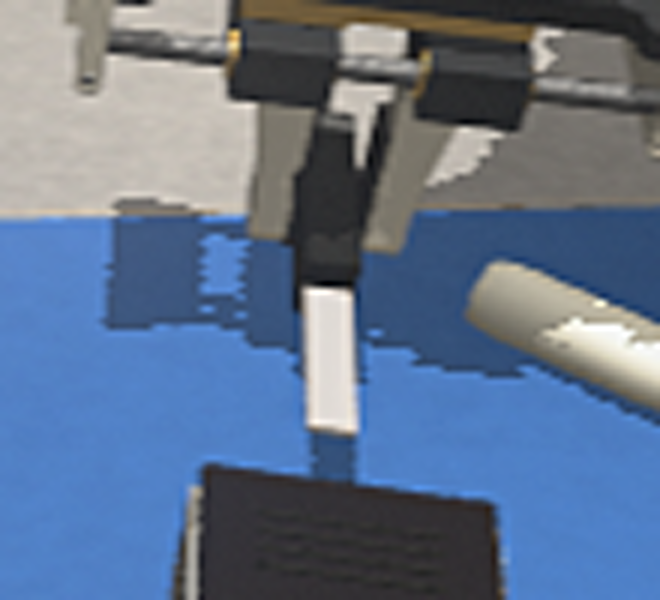

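The blade tip, at crop (332,431), is level and lined up with the cover's centre. Inserting it now.

step_arm:
  plan:
    - [0.06,0,0,0,0]
    - [0.11,0,0,0,0]
    - [0.15,0,0,0,0]
    - [0.19,0,0,0,0]
    - [0.22,0,0,0,0]
    - [0.248,0,0,0,0]
    - [0.248,0,0,0,0]
    - [0.248,0,0,0,0]

```text
time_s: 5.08
tcp_pos: [0.4695, 0.2218, 0.0365]
eef_rot: [180.0, 0.0, -14.1]
contact_force: [-0.2, -0.0, -1.9]
gripper_width: 0.0175
gripper_force: 50.0
```

```bash
python3 - <<'E'
from h import *
s=r.get_state();print(s['tcp_pos'],s['contact_force'],s['moment'])
a=crop("scene",330,130,70,80,6,None);b=crop("top",110,150,60,80,6,None)
cv2.imwrite("pics/c7.png",np.hstack([a,b]))
E
```

```text
[0.46948573 0.22181124 0.03645548] [-0.19252001 -0.01735476 -1.94909249] [-0.08786637  0.05727558  0.02004898]
```

View pics/c7.png

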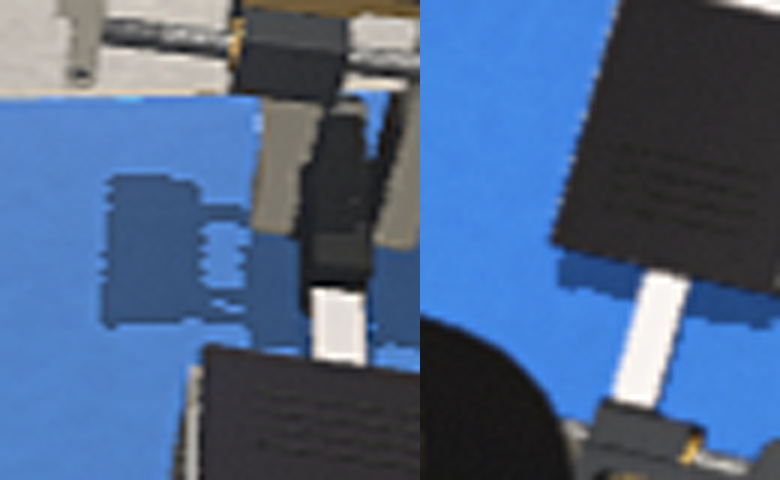

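Both views show the blade under the middle of the cover's free end. Levering up.

step_arm:
  plan:
    - [0,0,-0.015,0,0]
    - [0,0,-0.03,0,0]
    - [0,0,-0.045,0,0]
    - [0,0,-0.06,0,0]
    - [0,0,-0.075,0,0]
    - [0.01,0,-0.095,0,0]
    - [0.02,0,-0.115,0,0]
    - [0.03,0,-0.135,0,0]
    - [0.04,0,-0.155,0,0]
    - [0.05,0,-0.175,0,0]
    - [0.06,0,-0.195,0,0]
    - [0.06,0,-0.215,0,0]

```text
time_s: 6.18
tcp_pos: [0.4846, 0.2184, 0.0908]
eef_rot: [-180.0, -0.0, -14.1]
contact_force: [-0.1, 0.8, -2.9]
gripper_width: 0.0177
gripper_force: 50.0
```

```bash
python3 - <<'E'
from h import *
s=r.get_state();print(s['tcp_pos'],s['contact_force'],s['moment'])
a=crop("scene",330,110,65,100,6,None);b=crop("top",110,130,65,100,6,None)
cv2.imwrite("pics/c8.png",np.hstack([a,b]))
E
```

```text
[0.48460755 0.21839716 0.09082995] [-0.13473249  0.82754232 -2.86627041] [0.03760876 0.15924557 0.02759092]
```

View pics/c8.png

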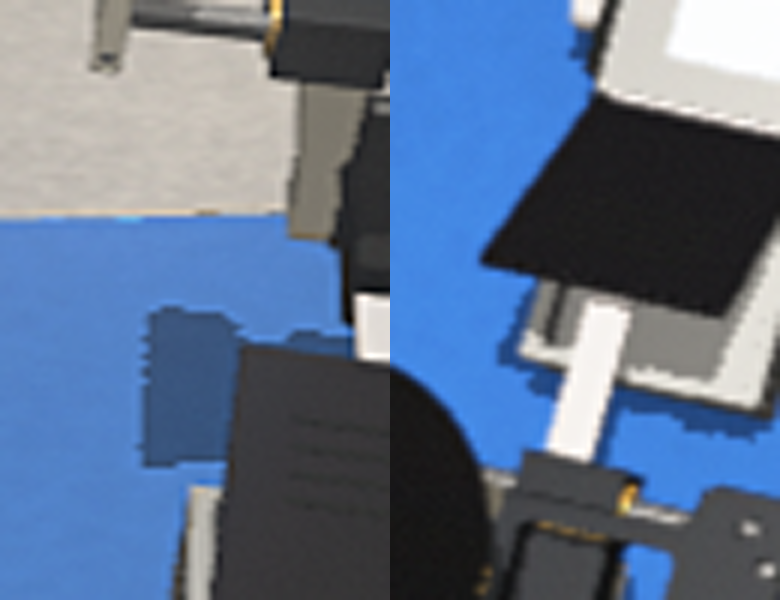

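```bash
cat > ang.py <<'E'
from h import *
def ang(n,u,v,y=.04):
    th=np.radians(np.arange(0,70,.5));L=[]
    for t in th:
        xm=.010-.099*np.cos(t)-.002*np.sin(t)*-1;zm=.050+.099*np.sin(t)+.002*np.cos(t)
        L.append([*m2w(xm,y),zm+.003])
    d=np.linalg.norm(pix(n,L)-[u,v],axis=1);i=d.argmin();print(n,np.degrees(th[i]),d[i])
E
python3 - <<'E'
from ang import *
ang("top",110+90.5/6-.5,130+262.5/6-.5); ang("scene",330+243.5/6-.5,110+345.5/6-.5,-.04)
ang("top",110+330.5/6-.5,130+318.5/6-.5,-.04)
print(go(*m2w(-.26,0),.091,MA))
E
```

```text
top 39.5 0.359618081380718
scene 42.5 0.24492239321694334
top 39.0 0.6760658532234003
[-0.3894  0.0058  0.0012  0.0011]
```

The cover reads about 39–40° in the top view. I'll withdraw the blade straight back, then carry the tool to its original spot.

step_arm:
  plan:
    - [-0.03,0,0,0,0]
    - [-0.09,0,0,0,0]
    - [-0.17,0,0,0,0]
    - [-0.25,0,0,0,0]
    - [-0.33,0,0,0,0]
    - [-0.38,0,0,0,0]
    - [-0.38,0,0,0,0]
    - [-0.38,0,0,0,0]

```text
time_s: 6.95
tcp_pos: [0.3913, 0.2419, 0.0905]
eef_rot: [-180.0, -0.0, -13.9]
contact_force: [0.7, 0.2, -0.7]
gripper_width: 0.0178
gripper_force: 50.0
```

```bash
python3 - <<'E'
from h import *
s=r.get_state();print(s['tcp_pos'],s['contact_force'])
print(go(.4406,.01,.008,-14.1))
E
```

```text
[0.39131401 0.24191998 0.09052887] [ 0.66930362  0.18383571 -0.74243531]
[0.4149 0.8528 0.3301 0.0025]
```

step_arm:
  plan:
    - [0,0.12,0,0,0]
    - [0.06,0.26,0,0,0]
    - [0.13,0.4,0,0,0]
    - [0.2,0.54,0,0,0]
    - [0.28,0.68,0,0,0]
    - [0.36,0.8,0.06,0,0]
    - [0.41,0.85,0.14,0,0]
    - [0.41,0.85,0.22,0,0]
    - [0.41,0.85,0.28,0,0]
    - [0.41,0.85,0.3,0,0]
    - [0.41,0.85,0.31,0,0]
    - [0.41,0.85,0.31,0,0]

```text
time_s: 7.95
tcp_pos: [0.4398, 0.0104, 0.0126]
eef_rot: [180.0, 0.0, -14.0]
contact_force: [-0.5, 1.3, -0.4]
gripper_width: 0.018
gripper_force: 50.0
```

step_arm:
  plan:
    - [0,0,0.006,0,0]
    - [0,0,0.012,0,0]
    - [0,0,0.016,0,0]
    - [0,0,0.016,0,0]

```text
time_s: 8.28
tcp_pos: [0.4399, 0.0108, 0.0092]
eef_rot: [-180.0, -0.0, -14.0]
contact_force: [1.3, 0.6, -1.8]
gripper_width: 0.0179
gripper_force: 50.0
```

Lowering a little more until contact, then opening.

step_arm:
  plan:
    - [0,0,0.005,0,0]
    - [0,0,0.009,0,0]
    - [0,0,0.009,0,0]

```text
time_s: 8.53
tcp_pos: [0.4399, 0.0107, 0.0071]
eef_rot: [-180.0, -0.0, -14.0]
contact_force: [-2.0, 0.9, 8.9]
gripper_width: 0.0174
gripper_force: 50.0
```

step_arm:
  plan:
    - [0,0,0,0,22]
    - [0,0,0,0,26]
    - [0,0,0,0,32]
    - [0,0,0,0,40]
    - [0,0,0,0,40]
    - [0,0,-0.08,0,40]
    - [0,0,-0.2,0,40]
    - [0,0,-0.36,0,40]
    - [0,0,-0.5,0,40]
    - [0,0,-0.5,0,40]

```text
time_s: 9.37
tcp_pos: [0.4435, 0.0117, 0.138]
eef_rot: [-179.7, -0.5, -14.0]
contact_force: [1.7, 1.1, 0.2]
gripper_width: 0.04
gripper_force: 0.0
```

```bash
python3 - <<'E'
from h import *
s=r.get_state();print(s['time_s'],s['tcp_pos'],s['gripper_width'])
cv2.imwrite("pics/c9.png",cv2.resize(eyes.capture("scene")[100:300,200:460,::-1],None,fx=3,fy=3,interpolation=cv2.INTER_CUBIC))
E
```

```text
9.3667 [0.44347338 0.01166826 0.13804173] 0.039966706893270525
```

View pics/c9.png

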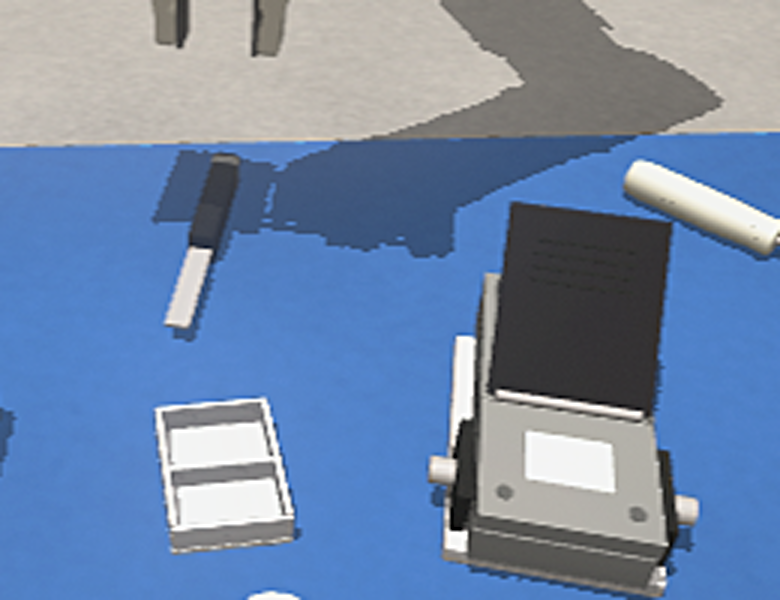

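The pry tool lies flat on the mat, with its tip at (178,323), and the cover still stands open, with its free-end corners at (513,204) and (671,222). I'll check the angle once more and hand in if it is good.

```bash
python3 - <<'E'
from ang import *
ang("scene",200+513.5/3-.5,100+204.5/3-.5,-.04);ang("scene",200+671.5/3-.5,100+222/3-.5,.04)
print(workorder.close_job())
E
```

```text
scene 42.5 1.067141960516704
scene 40.5 0.909196390424869
the job is handed in; nothing more can be done
None
```

The job is handed in: I levered the cover open with the pry blade and left it standing at about 40° (estimated from the camera images), and laid the tool flat on the mat well clear of the meter and cradle, with about 9 s on the robot's clock; no verdict came back.

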